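Draw a specimen tube out of a light leaning stand and stand it in the dish

TASK

Draw the tube with the tall cap out of the light leaning stand, in line with its slot, and stand it gently upright in the white dish, ready to be opened there. A spring grips it, so a plain pull brings the free stand along: work it loose so that the stand is neither lifted, tipped nor dragged. Leave the two short-capped tubes in the stand, and do not push about the dish or the things lying near.

Things in the scene. Friction and masses are not known exactly. Their poses are not given: they have to be found in the camera images.
- stand: light loose tube stand of aluminium plates between grey plastic cheeks (about 170 g, 104 mm deep, 170 mm wide, 88 mm high), free on rubber feet. Origin: centre of its underside; z up; y along its row of three slots (at y = -54, 0, 54 mm); the tubes lean to its -x side, towards the robot. A plain pull lifts it with the tube; a tube that is turned about its axis while drawn slides out easily
- stand_slot_floor (a point): centre of the middle slot's floor (20 mm in x, 30 mm up from the stand's origin; axes as the stand's). All slots lean 0.45 rad from vertical to -x. Two plates with 22 mm holes guide a tube; the upper face of the top one is 51 mm up the slot. In each slot a spring bead presses on the tube from the -x side with about 3 N, until its foot has risen some 21 mm
- tall_tube_center (a point): closed aluminium specimen tube, 20 mm across, 75 mm long, with a fixed ribbed black cap 26 mm across and 40 mm tall (115 mm in all, about 60 g), loose in a slot of the stand. Point: on its axis half-way up, 57.5 mm above its flat foot; z runs along its axis from foot to cap. The cap spans 17.5 to 57.5 mm above this point. This is the tube to take, told by its tall cap; which slot it is in varies
- short_tube_a_center (a point): closed aluminium specimen tube, 20 mm across, 75 mm long, with a fixed ribbed black cap 26 mm across and 16 mm tall (91 mm in all, about 50 g), loose in a slot of the stand. Point: on its axis half-way up, 45.5 mm above its flat foot; z runs along its axis from foot to cap. Stays in the stand
- short_tube_b_center (a point): closed aluminium specimen tube, 20 mm across, 75 mm long, with a fixed ribbed black cap 26 mm across and 16 mm tall (91 mm in all, about 50 g), loose in a slot of the stand. Point: on its axis half-way up, 45.5 mm above its flat foot; z runs along its axis from foot to cap. Stays in the stand
- dish: loose, empty, shallow white porcelain dish, 90 mm across (86 mm inside), about 150 g. Origin: centre of its underside; z up; its inner floor is 3 mm above the origin and its rim 14 mm
- section_round: bystander: loose black round mounted section, 30 mm across, 14 mm high, flat on the bench; origin: centre of its underside
- lens_case: bystander: loose dark upright screw-top lens case, 38 mm across, 57 mm high; origin: centre of its underside
Mind the look-alikes: they are no part of the job. What is shaped like the part that bears short_tube_a_center but brown or red is not meant.

How it is judged (in metres and radians):
On the way:
1. the tall-capped tube has been drawn clear of the stand (z of tall_tube_center in the frame of stand above 0.135 m), for 0.1 s.
At the end, for the whole second after the job is handed in: The tall-capped tube stands at rest on the dish's floor, within 0.1 rad of upright and its centre within 32 mm of the dish's centre; the stand stands level within 10 mm of where it was, with both short-capped tubes still fully down in their slots (horizontal distance between tall_tube_center and dish below 0.032 m and z of tall_tube_center in the frame of dish between 0.055 and 0.066 m and angle between tall_tube_center's own z axis and vertical below 0.1 rad and linear speed of tall_tube below 0.02 m/s and angle between stand's own z axis and vertical below 0.05 rad and distance of stand from where it was at the start of the episode below 0.01 m and z of short_tube_a_center in the frame of stand between 0.055 and 0.085 m and horizontal distance between each of short_tube_a_center, short_tube_b_center and stand below 0.08 m and z of short_tube_b_center in the frame of stand between 0.055 and 0.085 m); the robot touches nothing.
It fails at once if the stand is tipped by more than 0.08 rad or lifted or dragged by more than 10 mm (angle between stand's own z axis and vertical above 0.08 rad or distance of stand from where it was at the start of the episode above 0.01 m).
It fails at once if the tube is set into the dish with more than 40 N (contact force between tall_tube and dish above 40 N).
It fails at once if the dish is pushed by more than 30 mm (distance of dish from where it was at the start of the episode above 0.03 m).
It fails at once if the round section or the lens case is pushed by more than 20 mm (distance of any of section_round, lens_case from where it was at the start of the episode above 0.02 m).
It also fails if it takes over 64 s, if anything falls off the work surface, if the arm or the gripper's body presses on something with over 40 N, if the wrist force passes 120 N, or if a joint passes its speed limit or range.

ROBOT

A 7-joint arm with a two-finger parallel gripper is mounted at the origin on a cart in front of the work surface, level with it; the furniture and walls round the work are solid. World frame = base frame: x ahead of the robot, y to its left, z up, the work surface at z = 0. Lengths are in mm, angles in degrees, forces in N, time in s.
With the tool pointing down it reaches from about 425 to 925 mm from the base axis. Payload 6.8 kg.
Tool frame: the origin (TCP) lies between the finger pads; the fingertips stand 14 mm ahead of it and the grasp point (between the pads) lies 5 mm behind it; z points along the fingers, y is the line along which they close (so a half turn about z gives the same grasp; the last joint's range is limited). The gripper opens to 88 mm and grips with 3 to 60 N. Pads are 20 mm wide; open, the fingers measure 115 mm over their backs; the gripper's body (75 mm by 178 mm) begins 61 mm behind the grasp point.
Start: joints at [67.89, 27.33, 1.283, 89.118, -0.659, 63.558, -4.761], TCP at [185.121, -649.136, 236.664] pointing down, gripper open.
Joint ranges: [-169.35, 169.35], [-19.33, 120.38], [-80.79, 83.38], [13.8, 139.57], [-78.32, 258.32], [9.67, 109.79], [-169.56, 169.56]. Speed limits (degrees/s): [136.94, 136.94, 180, 180, 180, 180, 180].

INTERFACE

Orientations are given as [roll, pitch, yaw] about the fixed x, y, z axes, in that order (R = Rz(yaw) Ry(pitch) Rx(roll)).
In Python, from rig import reach, movel, movej, gripper_to, dwell, solve_ik, observe, grab_frame, camera_model, IKError, finish_job gives the robot as it stands. The module is installed in compiled form; this text tells all that it offers. Calls block until the motion is done:
- reach(position, orientation): joint-space move of the TCP to a pose.
- movel(position, frame=None, feed=150, stop_force=None): straight line of the TCP; frame=None keeps the orientation; feed is the mean speed in mm/s. With stop_force (N) it stops when the force on the tool has changed by that much, and returns True; else False.
- movej(angles): joint-space move.
- gripper_to(opening, strength=None): opening from 0.0 (shut) to 1.0 (fully open); strength is the grip in N (None keeps the last); returns when the fingers have stopped.
- dwell(seconds).
- solve_ik(position, orientation): joint angles nearest the present ones, or None.
- observe(): the state.
- grab_frame(name): name is "side" or "top"; returns the picture (384x512x3 uint8, red, green, blue); there is no depth.
- camera_model(name): a dict with "camera_matrix" (3x3 intrinsics, pixels), "extrinsics" (4x4, takes a point from world to camera coordinates). Camera axes: x right, y down, z forward; pixel columns grow to the right and rows downward; lengths in mm; the calibration is good to about 2 mm. A picture is of the moment at which its call begins. camera_model takes no time and is no camera call.
A pose or a line that the arm cannot do raises IKError and nothing moves.
- finish_job(): hands the job in; it is judged then, once.
The state is a dict: "time_s": time; "q": joint angles; "joint_velocities": joint speeds; "joint_efforts": joint torques, N m; "tool_pos": TCP position; "tool_rot": TCP orientation; "ft_force": force on the tool from outside, world axes, zero at the start; "torque": the same for the moment, N m; "width": opening from 0.0 (shut) to 1.0 (fully open); "grasp_force": force on a finger pad.
Only numpy, scipy, OpenCV 4.12 (cv2) and the standard library are available. Lean on these libraries where they do the work, as an engineer would, in place of code of your own. Each camera call takes 0.05 s, during which the arm holds its last target. There are 200 camera calls.

## Working session

There is one attempt and no reset: what is moved stays moved. The work goes in short steps, each a Python script; the robot and the scene stay as the last script left them, time stands still between calls to the robot, and variables do not carry over. Pictures are saved under pics/ and viewed, at most 10 in all, crops included, and the job is handed in when it is done.

```bash
mkdir -p pics; cat > h.py <<'E'
import numpy as np, cv2
from rig import *
def cam(n):
    c=camera_model(n); return np.array(c["camera_matrix"]),np.array(c["extrinsics"])
def ray(n,px):
    K,E=cam(n); R,t=E[:3,:3],E[:3,3]
    d=R.T@np.linalg.solve(K,[px[0],px[1],1.]); return -R.T@t,d/np.linalg.norm(d)
def plane(n,px,z):
    o,d=ray(n,px); return o+d*(z-o[2])/d[2]
def cross(a,b):
    o1,d1=ray("side",a);o2,d2=ray("top",b)
    s=np.linalg.lstsq(np.c_[d1,-d2],o2-o1,rcond=None)[0]
    p,q=o1+s[0]*d1,o2+s[1]*d2; return (p+q)/2,np.linalg.norm(p-q)
def proj(n,P):
    K,E=cam(n); p=K@(E[:3,:3]@np.array(P)+E[:3,3]); return p[:2]/p[2]
def save(n,f,crop=None,s=1):
    im=grab_frame(n); 
    if crop: im=im[crop[1]:crop[3],crop[0]:crop[2]]
    cv2.imwrite(f,cv2.cvtColor(cv2.resize(im,None,fx=s,fy=s,interpolation=cv2.INTER_CUBIC),cv2.COLOR_RGB2BGR))
E
python3 - <<'E'
from h import *
for n in("side","top"):
    save(n,f"pics/{n}0.png",None,1.5); K,E=cam(n); print(n,K[0,0],(-E[:3,:3].T@E[:3,3]).round(),E[:3,:3].round(2).tolist())
o=observe();print({k:np.round(v,2) for k,v in o.items()})
E
```

```text
side 430.9224775124538 [302. 979. 845.] [[-0.98, -0.2, -0.01], [-0.11, 0.55, -0.83], [0.17, -0.81, -0.56]]
top 446.36312769834336 [ 376. -125. 1195.] [[-0.02, -1.0, -0.01], [-0.99, 0.02, -0.16], [0.16, 0.01, -0.99]]
{'time_s': np.float64(0.1), 'q': array([67.89, 27.37,  1.28, 89.17, -0.66, 63.56, -4.76]), 'joint_velocities': array([ 0.06,  0.04,  0.02, -0.21, -0.01, -0.05, -0.1 ]), 'joint_efforts': array([ 0.000e+00, -5.841e+01,  1.540e+00, -2.733e+01, -5.000e-02,
        1.000e-02,  0.000e+00]), 'tool_pos': array([ 184.98, -648.66,  235.81]), 'tool_rot': array([-179.91,    0.  ,   15.92]), 'ft_force': array([ 0.25,  0.51, -0.49]), 'torque': array([ 0.01, -0.03,  0.01]), 'grasp_force': np.float64(0.0), 'width': np.float64(0.99)}
```

View pics/side0.png

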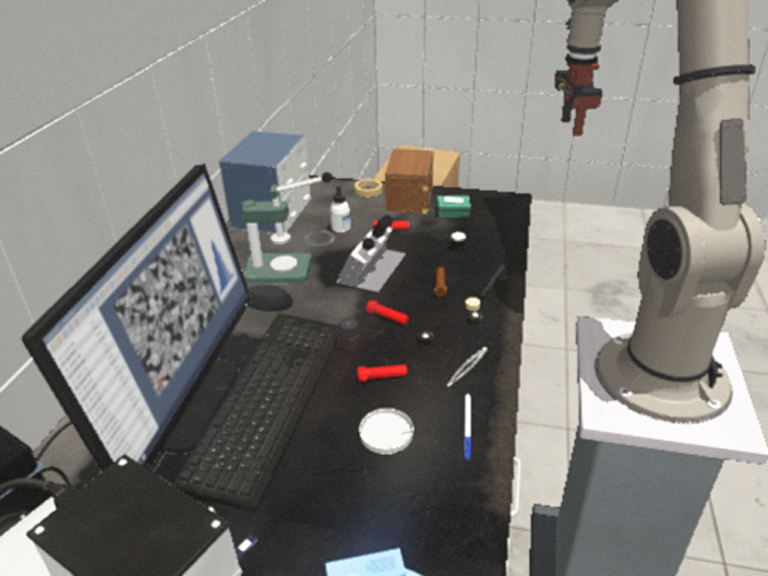

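View pics/top0.png

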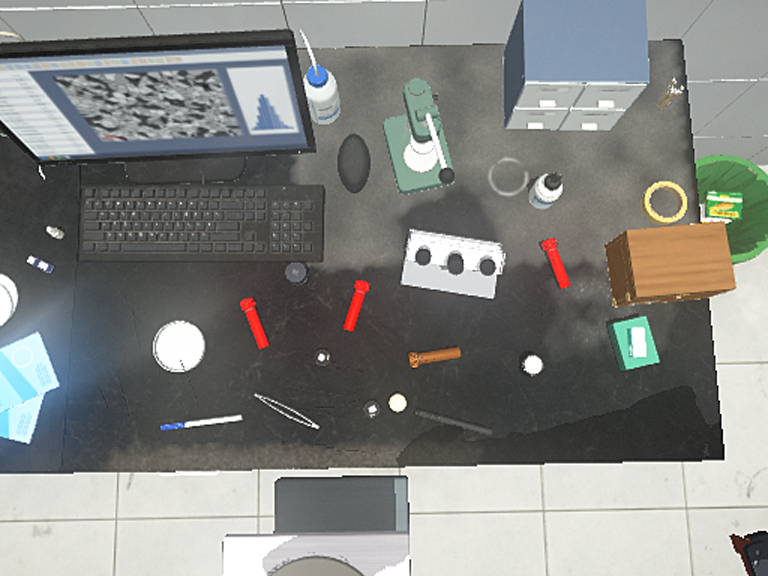

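The pictures show the stand at top (452,263) with three black caps at (423,257), (456,263) and (488,266). In the side view it is at about (372,255). The dish is at top (179,346) and side (386,431). Possible mix-ups are the three black caps in the stand, the red tubes at top (555,263), (357,305), (254,322) and the brown one at top (435,356). The red and brown ones are ruled out by colour, so a close crop will tell which black cap is the tall one.

```bash
python3 - <<'E'
from h import *
a=grab_frame("side")[135:200,215:280]; b=grab_frame("top")[145:205,260:345]
a=cv2.resize(a,(390,390),interpolation=cv2.INTER_CUBIC); b=cv2.resize(b,(400,int(60*400/85)),interpolation=cv2.INTER_CUBIC)
im=np.zeros((400,800,3),np.uint8); im[:390,:390]=a; im[:b.shape[0],400:]=b
cv2.imwrite("pics/crop.png",im[:,:,::-1])
# dish
for n,(x0,y0,x1,y1) in {"side":(230,260,285,310),"top":(95,205,145,255)}.items():
    g=grab_frame(n)[y0:y1,x0:x1]; m=(g.min(2)>110).astype(np.uint8)
    c=max(cv2.findContours(m,0,1)[0],key=cv2.contourArea); e=cv2.fitEllipse(c)
    px=(e[0][0]+x0,e[0][1]+y0); print(n,e,px,plane(n,px,14).round(1))
# stand outline in top
g=grab_frame("top")[145:205,260:345]; m=(g.min(2)>95).astype(np.uint8)
m=cv2.morphologyEx(m,cv2.MORPH_CLOSE,np.ones((9,9)))
c=max(cv2.findContours(m,0,1)[0],key=cv2.contourArea); print("stand",cv2.boxPoints(cv2.minAreaRect(c))+[260,145])
E
```

```text
side ((27.13645362854004, 26.804304122924805), (30.31000518798828, 35.95362091064453), 91.44317626953125) (257.13645362854004, 286.8043041229248) [474.4 245.5  14. ]
top ((23.874996185302734, 25.427104949951172), (33.485801696777344, 34.585838317871094), 63.06145477294922) (118.87499618530273, 230.42710494995117) [475.1 238.3  14. ]
stand [[260. 145.]
 [344. 145.]
 [344. 198.]
 [260. 198.]]
```

View pics/crop.png

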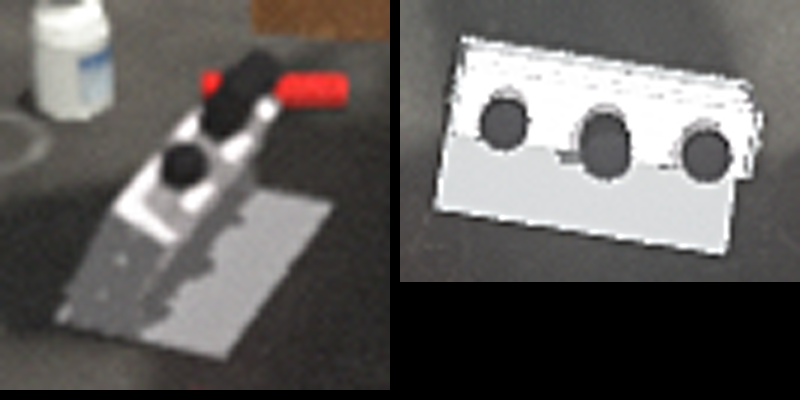

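In the crop, left panel, the side view shows caps near (185,165), (222,112) and (255,70). In the right panel, the middle cap at (606,145) is longer than the outer ones at (503,123) and (706,154), so I take it to be the tall one. I'll check that by fitting the stand's pose and projecting the caps.

```bash
python3 - <<'E'
from h import *
T=lambda x,y:(260+(x-400)/4.706-.4,145+y/4.706-.4); S=lambda x,y:(215+x/6-.4,135+y/6-.4)
for nm,s,t in(("near+y",S(225,355),T(437,208)),("near-y",S(332,205),T(726,253))):
    print(nm,cross(s,t),plane("top",t,3).round(1),plane("side",s,3).round(1))
# stand: use top view ground corners at z=3 blended
A=(plane("top",T(437,208),3)+plane("side",S(225,355),3))/2; B=(plane("top",T(726,253),3)+plane("side",S(332,205),3))/2
yv=(A-B); print("width",np.linalg.norm(yv[:2])); yv/=np.linalg.norm(yv); yv[2]=0
xv=np.array([yv[1],-yv[0],0]); org=(A+B)/2+52*xv; org[2]=0
print("org",org.round(1),"yaw",np.degrees(np.arctan2(xv[1],xv[0])))
ax=-np.sin(.45)*xv+np.cos(.45)*np.array([0,0,1])
for s in(54,0,-54):
    f=org+20*xv+s*yv+np.array([0,0,30])
    for L in(75,91,115):
        P=f+ax*L; a=proj("side",P);b=proj("top",P)
        print(s,L,P.round(),"side crop",((a-[215,135]+.4)*6).round(),"top crop",((b-[260,145]+.4)*4.706+[400,0]).round())
E
```

```text
near+y (array([ 579.97335441, -158.81446288,    4.12007503]), np.float64(0.4540726759806801)) [ 580.4 -158.8    3. ] [ 580.1 -160.3    3. ]
near-y (array([ 550.55869966, -323.48830444,    3.99223174]), np.float64(0.18451899054673518)) [ 550.6 -323.7    3. ] [ 550.9 -325.     3. ]
width 167.39902181315534
org [ 616.7 -251.1    0. ] yaw -10.140418175152233
54 75 [ 614. -196.   98.] side crop [176. 172.] top crop [509. 115.]
54 91 [ 607. -195.  112.] side crop [187. 152.] top crop [508. 122.]
54 115 [ 597. -193.  134.] side crop [203. 121.] top crop [508. 133.]
0 75 [ 604. -249.   98.] side crop [215. 125.] top crop [609. 130.]
0 91 [ 597. -248.  112.] side crop [225. 105.] top crop [610. 137.]
0 115 [ 587. -246.  134.] side crop [242.  75.] top crop [612. 148.]
-54 75 [ 595. -302.   98.] side crop [251.  81.] top crop [710. 145.]
-54 91 [ 588. -301.  112.] side crop [262.  61.] top crop [712. 153.]
-54 115 [ 578. -299.  134.] side crop [278.  32.] top crop [716. 164.]
```

The projections match: the outer caps end at 91 mm and the middle one reaches 115 mm, so the middle tube is the target. Next I refine its position from the cap outlines and check the IK.

```bash
cat >> h.py <<'E'
from scipy.spatial.transform import Rotation as Ro
YAW=np.radians(-10.14); ORG=np.array([616.7,-251.1,0])
def setup(org=ORG):
    xv=np.array([np.cos(YAW),np.sin(YAW),0]); yv=np.array([-np.sin(YAW),np.cos(YAW),0])
    return xv,yv,-np.sin(.45)*xv+np.cos(.45)*np.array([0,0,1]),org+20*xv+np.array([0,0,30])
XV,YV,AX,F=setup()
def rpy(phi):  # tool z along -AX, tool y = YV turned by phi about tool z
    z=-AX; x=np.cross(YV,z); R=np.c_[x,YV,z]@Ro.from_euler("z",phi,degrees=True).as_matrix()
    return Ro.from_matrix(R).as_euler("xyz",degrees=True)
E
python3 - <<'E'
from h import *
def bbox(n,f,L0,L1):
    a=np.linspace(0,2*np.pi,60); u=np.cross(AX,YV)
    p=np.array([proj(n,f+AX*L+13*(np.cos(t)*u+np.sin(t)*YV)) for t in a for L in(L0,L1)]); return np.r_[p.min(0),p.max(0)]
g=grab_frame("top"); m=np.zeros(g.shape[:2],np.uint8); m[160:185,275:335]=(g[160:185,275:335].max(2)<105)
n,_,st,ce=cv2.connectedComponentsWithStats(m)
for s in st[1:]:
    if s[4]>40: print("top",s[0]-.5,s[1]-.5,s[0]+s[2]-.5,s[1]+s[3]-.5,s[4])
for s,L in((54,91),(0,115),(-54,91)): print("pred",s,bbox("top",F+s*YV,75,L).round(1))
print("side pred +54",bbox("side",F+54*YV,75,91).round(1),"0",bbox("side",F,75,115).round(1),"-54",bbox("side",F-54*YV,75,91).round(1))
g=grab_frame("side"); print(g[140:174,238:266].max(2))
for L in(92,150,185):
  for ph in(-180,-90,0,90,180):
    q=solve_ik(F+AX*L,rpy(ph)); print(L,ph,None if q is None else np.round(q,0))
q=solve_ik([475,240,95],[180,0,0]); print(q)
E
```

```text
top 276.5 165.5 286.5 176.5 91
top 297.5 168.5 308.5 182.5 122
top 319.5 172.5 329.5 183.5 88
pred 54 [277.4 163.9 287.9 175.6]
pred 0 [298.8 167.2 310.  181.3]
pred -54 [320.2 170.4 331.2 182.2]
side pred +54 [240.3 157.  249.4 166.1] 0 [246.8 144.4 258.5 158.2] -54 [253.  142.2 261.7 150.8]
[[ 98 100  98 100  99 101 101 100 106 103 105 104 105 108 108 106 104 107
  107 114 105 101 105 102 101 103 104 113]
 [104  98 105  99 101 107 107 105 102 104 101 101 107 101  99 103 102 102
  100 109 108 106 106 103  98  98 100 114]
 [100  93  96 101  99 103 103 101  99  98  98  94  98 100  99  95  98  99
   99  93  93  98 100 103 101  93  94  89]
 [103  95  98  92  98  99  99  95  98  96  95  96  91 100 100 100  99  98
   84  71  70  79  92  95  98  97  89  83]
 [ 96  98  95  99  96  99  96  98  93  98  94  93  95  91  93  98  89  78
   57  51  52  53  72  87  88  83  76  79]
 [102  99  98 100  98  97  94  96  98  94  94  97  93  95  89  88  76  56
   50  52  45  50  50  65  75  66  68  62]
 [102  99 102 102 104 100  96  94 100  95 108 125 125 118  77  63  48  51
   47  55  48  47  47  54  68 
[... 3258 characters left out ...]
13. -137.]
92 0 [ 50.  29. -39. 117.  48.  19.  56.]
92 90 [ 36.  26. -21. 118.  22.  13. -12.]
92 180 [ 22.  24.  -4. 119. -12.  12. -70.]
150 -180 [ 25.  18.  -7. 120.  -6.  17. -75.]
150 -90 [  11.   18.   10.  121.  -24.   18. -149.]
150 0 [ 50.  21. -36. 118.  27.  20.  75.]
150 90 [ 40.  19. -25. 119.  14.  18.  -4.]
150 180 [ 25.  18.  -7. 120.  -6.  17. -75.]
185 -180 [ 29.  14. -10. 120.  -4.  21. -78.]
185 -90 [  14.   13.    7.  121.  -16.   21. -156.]
185 0 [ 50.  17. -35. 118.  16.  23.  85.]
185 90 [ 43.  16. -26. 119.   9.  22.   1.]
185 180 [ 29.  14. -10. 120.  -4.  21. -78.]
[   4.36140126   33.08560178  -48.71239828  113.02366599   33.05790365
   48.76087695 -152.51508414]
```

The tall-capped tube is the middle one. The outer caps fit 91 mm and the middle fits 115 mm. Averaging both views' cap outlines shifts the stand to about (614.8, -249.1). The dish is at about (475.5, 240). Now I approach.

```bash
sed -i 's/^YAW=.*/YAW=np.radians(-10.14); ORG=np.array([614.8,-249.1,0])/' h.py
python3 - <<'E'
from h import *
def st(t):
    o=observe(); print(t,round(float(o["time_s"]),1),np.round(o["tool_pos"],1),np.round(o["q"]),np.round(o["ft_force"],1),round(float(o["width"])*88,1),round(float(o["grasp_force"]),1))
gripper_to(0.57,8)
reach([330,-480,380],[180,0,16]); st("up")
reach(F+AX*190,rpy(90)); st("pre")
movel(F+AX*125,feed=120); st("above")
movel(F+AX*92,feed=40); st("at")
save("side","pics/at_s.png",(200,100,300,200),5)
save("top","pics/at_t.png",(250,120,350,220),5)
a=cv2.imread("pics/at_s.png");b=cv2.imread("pics/at_t.png");cv2.imwrite("pics/at.png",cv2.resize(np.hstack([a,b]),(800,400)))
E
```

```text
up 2.2 [ 328.5 -481.   379. ] [ 51.  13.  -2.  91.   0.  76. -25.] [ 0.8 -0.4 -0.3] 50.3 0.0
pre 3.6 [ 553.1 -239.7  201.4] [ 39.  14. -22. 119.   4.  22.   5.] [ 1.6 -0.6 -0.3] 50.0 0.0
above 4.3 [ 581.1 -243.2  142.8] [ 33.  21. -17. 119.   9.  15.   0.] [-0.1  0.5 -0.4] 50.0 0.0
at 5.3 [ 595.2 -245.6  113. ] [ 31.  25. -15. 118.  11.  12.  -2.] [ 0.1 -0.1 -0.4] 50.5 0.0
```

View pics/at.png

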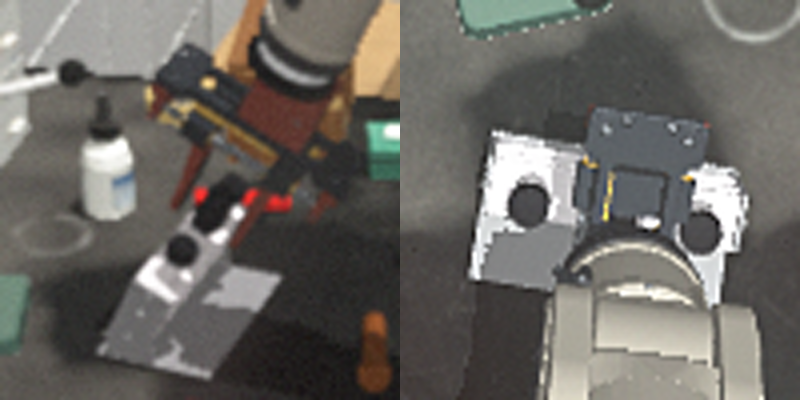

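The fingers straddle the tall cap, one in front and one behind (side panel, cap at (222,195)), and the stand is undisturbed. Next I centre with two light closings 90° apart.

```bash
cat >> h.py <<'E'
def st(t):
    o=observe(); print(t,round(float(o["time_s"]),1),np.round(o["tool_pos"],1),np.round(o["q"]),np.round(o["ft_force"],1),round(float(o["width"])*88,1),round(float(o["grasp_force"]),1))
E
python3 - <<'E'
from h import *
gripper_to(0.2,5); st("closed B")
gripper_to(0.48,5)
for ph in(45,0): movel(F+AX*92,rpy(ph),feed=20)
st("turned")
gripper_to(0.2,20); dwell(.2); st("closed A")
save("side","pics/g_s.png",(200,100,300,200),4)
save("top","pics/g_t.png",(250,120,350,220),4)
a=cv2.imread("pics/g_s.png");b=cv2.imread("pics/g_t.png");cv2.imwrite("pics/g.png",np.hstack([a,b]))
E
```

```text
closed B 5.9 [ 595.3 -245.7  113. ] [ 31.  25. -15. 118.  11.  12.  -2.] [ 0.9 -0.5  0.7] 26.8 4.9
turned 8.2 [ 595.1 -245.6  112.8] [ 47.  28. -35. 117.  43.  17.  59.] [-0.  -0.8 -0.8] 42.4 0.0
closed A 8.8 [ 595.2 -245.4  112.9] [ 47.  28. -35. 117.  43.  17.  60.] [-0.2  0.4  0.2] 25.5 20.0
```

View pics/g.png

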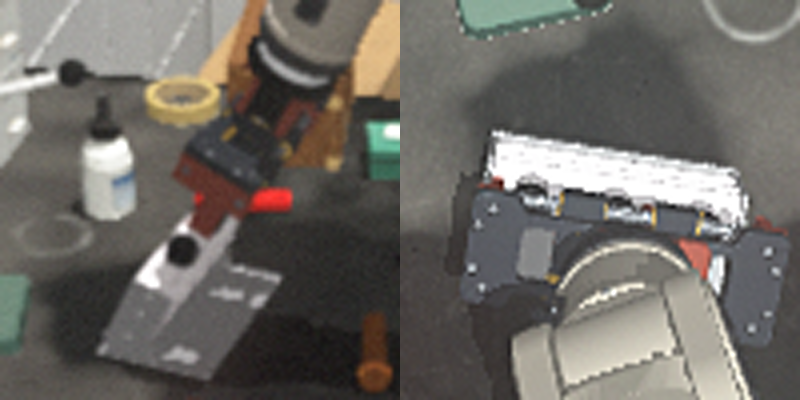

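The cap is gripped (width 25.5 mm against 26), and the stand hasn't visibly moved. Now one twist-and-draw sweep, then a check.

```bash
cat > sweep.py <<'E'
from h import *
import sys
def corner(t):
    g=grab_frame("side")[150:200,220:275]
    m=(g.min(2)>75).astype(np.uint8)
    g2=grab_frame("top")[145:205,260:345]; m2=(g2.min(2)>185).astype(np.uint8); ys,xs=np.nonzero(m2); y1,x1=np.nonzero(m)
    print(t,"side low edge",y1.max()+150,x1.min()+220,"top",xs.min()+260,xs.max()+260,ys.min()+145)
if __name__=="__main__":
    r,n,ph=float(sys.argv[1]),int(sys.argv[2]),int(sys.argv[3]); step=float(sys.argv[4])
    corner("0")
    for i in range(n):
        r+=step; ph=150-ph
        movel(F+AX*(92+r),rpy(ph),feed=step/2.5); st(f"r{r} ph{ph}")
        f=observe()["ft_force"]
        if np.linalg.norm(f)>8: print("force"); break
    corner("1")
E
python3 sweep.py 0 1 0 5
```

```text
0 side low edge 199 220 top 270 343 153
r5.0 ph150 11.8 [ 593.2 -245.4  117.6] [ 21.  24.  -3. 119. -12.  12. -40.] [ 1.7 -3.2  2.1] 25.5 20.0
1 side low edge 199 220 top 269 344 154
```

```bash
python3 - <<'E'
from h import *
save("side","pics/s1.png",(200,100,300,200),4)
save("top","pics/t1.png",(250,120,350,220),4)
a=cv2.imread("pics/s1.png");b=cv2.imread("pics/t1.png");cv2.imwrite("pics/v1.png",np.vstack([np.hstack([a,b])]))
E
```

```text
(no output)
```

View pics/v1.png

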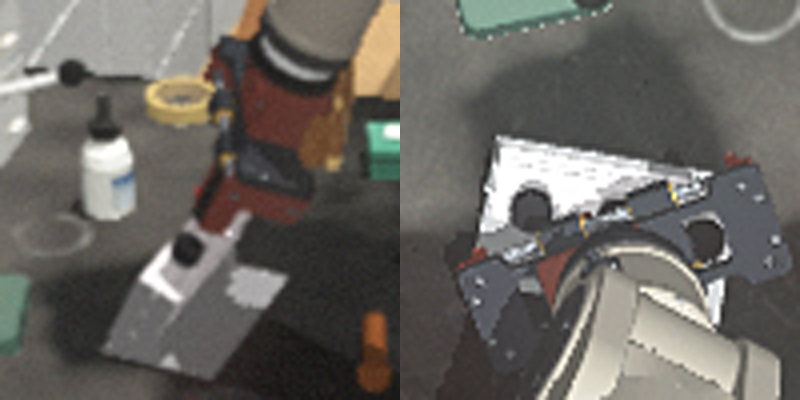

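The stand has shifted about 5 mm: its side corner moved from (97,352) to (103,352), and its top corner from (490,130) to (497,137). The wide turn swings a small axis misalignment around. I'll turn back, which reverses that, then use smaller ±40° turns and track the corner.

```bash
cat > sw2.py <<'E'
from h import *
ref=cv2.imread("pics/g_s.png")
def disp(t=""):
    g=cv2.cvtColor(cv2.resize(grab_frame("side")[100:200,200:300],None,fx=4,fy=4,interpolation=cv2.INTER_CUBIC),cv2.COLOR_RGB2BGR)
    s=cv2.matchTemplate(g,ref[290:385,80:175],cv2.TM_CCOEFF_NORMED); l=cv2.minMaxLoc(s)
    d=np.array(l[3])-[80,290]
    a=plane("side",np.array([224,188.]),3); v=plane("side",np.array([224,188])+d/4,3)-a
    print(t,"stand moved mm",v[:2].round(1),"score",round(l[1],2)); return np.linalg.norm(v)
def tw(r,ph,T):
    p=observe()["tool_pos"]; c=F+AX*(92+r)
    movel(c,rpy(ph),feed=max(.3,np.linalg.norm(c-p)/T)); st(f"r{r} ph{ph}"); return disp()
E
python3 - <<'E'
from sw2 import *
disp("now"); tw(7,75,1.6); tw(9.5,0,1.6)
E
```

```text
now stand moved mm [-2.9  0.9] score 0.88
r7 ph75 13.5 [ 590.7 -244.7  118. ] [ 34.  25. -19. 118.  18.  13.   7.] [ 0.3  0.2 -3.9] 25.8 20.0
 stand moved mm [-4.6  0.6] score 0.89
r9.5 ph0 15.0 [ 591.1 -245.2  121.5] [ 49.  27. -37. 117.  43.  18.  60.] [ 0.1 -1.2 -1.1] 25.8 20.0
 stand moved mm [-6.3  0.3] score 0.97
```

```bash
python3 - <<'E'
from h import *
save("side","pics/s2.png",(200,100,300,200),4)
save("top","pics/t2.png",(250,120,350,220),4)
a=cv2.imread("pics/s2.png");b=cv2.imread("pics/t2.png");cv2.imwrite("pics/v2.png",np.vstack([np.hstack([a,b])]))
o=observe();print(o["tool_rot"],rpy(0))
E
```

```text
[-179.99394705   25.79784889  169.84049078] [180.          25.78310078 169.86      ]
```

View pics/v2.png

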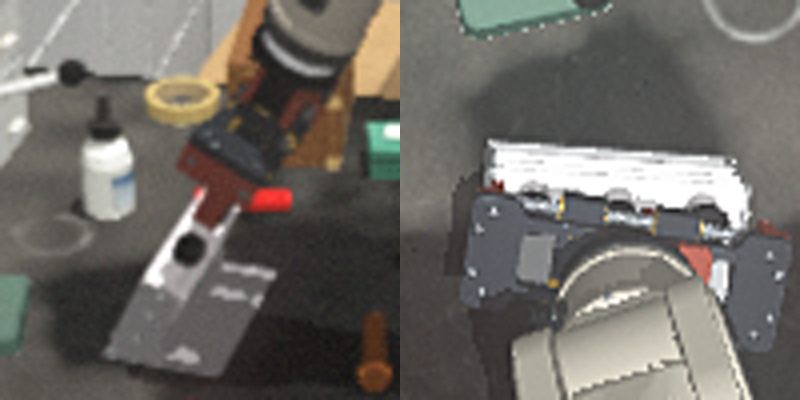

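The stand is level. Its corners moved oppositely (side-left +6 px, side-right −6 px), so it has mostly yawed about 5° and its centre has moved only about 3 mm. I'll carry on with smaller sweeps around 0°, tracking both corners.

```bash
cat >> sw2.py <<'E'
def disp(t=""):
    g=cv2.cvtColor(cv2.resize(grab_frame("side")[100:200,200:300],None,fx=4,fy=4,interpolation=cv2.INTER_CUBIC),cv2.COLOR_RGB2BGR)
    V=[]
    for x,y,w,h in((80,300,70,80),(240,255,60,45)):
        a=max(0,x-30); G=g[y-30:y+h+30,a:x+w+30]
        l=cv2.minMaxLoc(cv2.matchTemplate(G,ref[y:y+h,x:x+w],cv2.TM_CCOEFF_NORMED))
        d=np.array(l[3])+[a-x,-30]; c=np.array([200+(x+w/2)/4,100+(y+h/2)/4])
        V.append((plane("side",c+d/4,3)-plane("side",c,3))[:2]); print("  ",V[-1].round(1),round(l[1],2),end="")
    m=np.mean(V,0); print("  centre",m.round(1)); return np.linalg.norm(m)
E
python3 - <<'E'
from sw2 import *
disp()
r=9.5
for ph in(60,-30):
    r+=3; d=tw(r,ph,1.5)
    if d>7: print("STOP"); break
E
```

```text
[-6.7  1.8] 0.98   [ 5.5 -4.1] 0.91  centre [-0.6 -1.2]
r12.5 ph60 16.4 [ 590.5 -243.8  124.5] [ 38.  24. -24. 118.  23.  15.  17.] [1.9 2.2 0.7] 25.6 20.0
   [-8. -0.] 0.94   [ 6.  -2.3] 0.89  centre [-1.  -1.2]
r15.5 ph-30 18.2 [ 587.8 -244.7  126.4] [ 55.  29. -45. 117.  50.  22.  85.] [-0.6 -1.4 -1.6] 25.8 20.0
   [-8.8  2.9] 0.96   [ 4.8 -0.8] 0.88  centre [-2.   1.1]
```

The stand's centre is within about 2 mm. Continuing past the bead release.

```bash
python3 - <<'E'
from sw2 import *
r=15.5
for ph in(60,-30,60,-30):
    r+=3; d=tw(r,ph,1.5)
    if d>6: print("STOP"); break
save("side","pics/s3.png",(200,100,300,200),4)
save("top","pics/t3.png",(250,120,350,220),4)
a=cv2.imread("pics/s3.png");b=cv2.imread("pics/t3.png");cv2.imwrite("pics/v3.png",np.hstack([a,b]))
E
```

```text
r18.5 ph60 19.9 [ 587.9 -243.6  130. ] [ 39.  24. -25. 118.  23.  15.  17.] [2.  3.5 1.3] 26.1 20.0
   [-6.8 -1.3] 0.95   [ 5.1 -2.5] 0.89  centre [-0.8 -1.9]
r21.5 ph-30 21.7 [ 585.1 -244.7  131.7] [ 56.  29. -46. 117.  49.  22.  85.] [ 0.  -1.4 -1.2] 25.4 20.0
   [-6.3  0.3] 0.96   [ 4.8 -0.8] 0.89  centre [-0.8 -0.2]
r24.5 ph60 23.5 [ 584.9 -243.3  135. ] [ 40.  23. -26. 118.  23.  16.  17.] [0.7 2.3 0.7] 25.7 20.0
   [-6.8 -1.3] 0.95   [ 4.2 -2.6] 0.89  centre [-1.3 -2. ]
r27.5 ph-30 25.2 [ 583.1 -243.9  137.5] [ 57.  28. -48. 117.  49.  23.  86.] [-1.1 -1.9 -1.3] 25.6 20.0
   [-5.9  1.9] 0.96   [ 5.7 -0.6] 0.89  centre [-0.1  0.7]
```

View pics/v3.png

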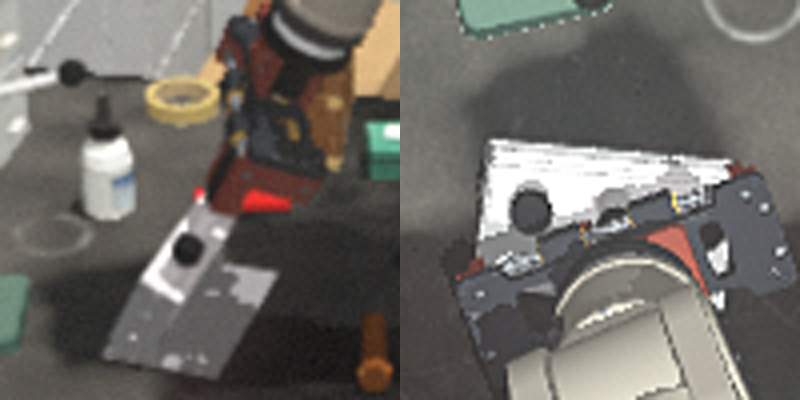

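The tube has risen about 27 mm, past the bead, and the stand is level with its centre in place. I'll draw the rest out.

```bash
python3 - <<'E'
from sw2 import *
ok=True
for r,ph in((37,60),(47,-30),(57,30)):
    if tw(r,ph,1.3)>6: print("STOP"); ok=False; break
if ok:
    movel(F+AX*(92+75),feed=40); st("out"); disp()
    movel(F+AX*(92+120),feed=100); st("clear"); disp()
    for y in(180,135,90,45,0,-45,-90,-135):
        q=solve_ik([460,-40,330],[180,0,y]); q2=solve_ik([475.5,240,97],[180,0,y])
        print(y,None if q is None else np.round(q),None if q2 is None else np.round(q2))
E
```

```text
r37 ph60 27.1 [ 579.5 -242.3  146.3] [ 42.  22. -28. 118.  23.  17.  18.] [0.5 1.8 0.2] 25.6 20.0
   [-5.9 -1.2] 0.96   [ 4.8 -0.8] 0.89  centre [-0.6 -1. ]
r47 ph-30 28.9 [ 574.6 -242.2  154.9] [ 61.  27. -51. 118.  46.  24.  89.] [-0.9 -1.3 -1.1] 25.8 20.0
   [-5.9  1.9] 0.95   [ 4.8 -0.8] 0.89  centre [-0.5  0.6]
r57 ph30 30.4 [ 570.8 -241.   164.2] [ 51.  22. -38. 118.  29.  21.  43.] [ 0.2 -0.4 -0.1] 26.1 20.0
   [-5.   2.1] 0.98   [ 5.7 -0.6] 0.82  centre [0.3 0.7]
out 31.0 [ 562.9 -240.1  180.6] [ 54.  20. -41. 118.  26.  22.  45.] [ 0.1  1.  -0.1] 25.7 20.0
   [-5.   2.1] 0.97   [ 6.6 -0.5] 0.8  centre [0.8 0.8]
clear 31.7 [ 543.5 -236.6  220.7] [ 62.  16. -48. 118.  19.  26.  52.] [-0.1  0.1 -0.9] 25.7 20.0
   [-5.   2.1] 0.97   [ 7.5 -0.3] 0.86  centre [1.2 0.9]
180 [ 64.  12. -74. 107.  12.  70.  76.] [ 12.  38. -60. 112.  41.  54.  21.]
135 [ 55.   8. -62. 107.   8.  69.  35.] [  5.  33. -49. 113.  33.  49. -18.]
90 [ 38.   5. -43. 108.   4.  69.  -6.] [ -1.  30. -41. 113.  27.  46. -58.]
45 [ 33.   5. -38. 108.   3.  68. -50.] [  -5.   29.  -36.  113.   24.   45. -100.]
0 [ 30.   4. -34. 108.   3.  68. -95.] [  -8.   28.  -31.  114.   20.   44. -142.]
-45 [ -49.   -0.   47.  112.    0.   68. -137.] [ 17.  44. -69. 112.  48.  60. 150.]
-90 None [ 13.  40. -62. 112.  43.  55. 109.]
-135 [ 68.  15. -81. 107.  16.  72. 117.] [  8.  35. -55. 113.  37.  51.  69.]
```

The tube is free and the stand is in place. I'll carry it high over the dish and check that the tube hangs upright and centred before lowering.

```bash
python3 - <<'E'
from h import *
reach([460,-40,330],[180,0,135]); st("mid")
reach([475.5,240,200],[180,0,135]); st("over")
movel([475.5,240,125],feed=100); st("low")
a=cv2.resize(grab_frame("side")[230:310,215:295],(400,400),interpolation=cv2.INTER_CUBIC)
b=cv2.resize(grab_frame("top")[185:265,85:165],(400,400),interpolation=cv2.INTER_CUBIC)
cv2.imwrite("pics/d1.png",np.hstack([a,b])[:,:,::-1])
for n in("side","top"):
    for z in (33,75): print(n,z,proj(n,[475.5,240,z]).round(1))
print(proj("side",[475.5,240,0]))
E
```

```text
mid 32.7 [460.  -41.1 329.1] [ 55.   8. -62. 107.   8.  69.  36.] [-0.7 -1.1 -0.7] 25.9 20.0
over 33.9 [476.4 238.4 199.9] [ 14.  28. -61. 108.  28.  61. -14.] [-0.1  0.6 -0.9] 25.7 20.0
low 34.8 [475.7 240.5 125.4] [ 10.  33. -57. 112.  35.  54. -19.] [0.5 0.9 0.1] 25.8 20.0
side 33 [257.1 279.9]
side 75 [256.8 268. ]
top 33 [116.  229.7]
top 75 [110.8 228.4]
[257.26819638 288.91895484]
```

View pics/d1.png

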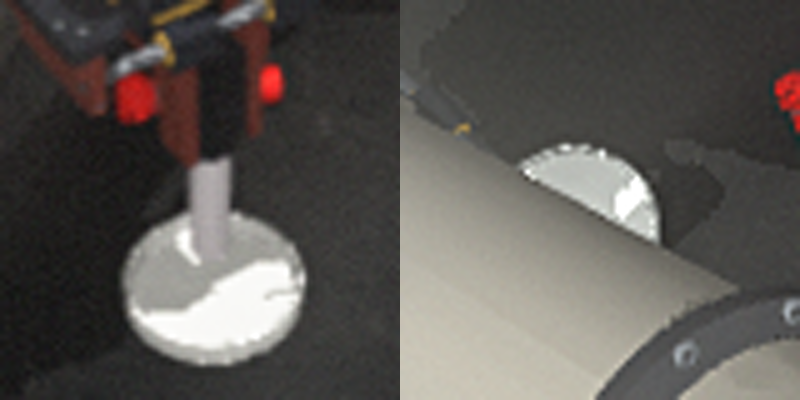

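In the side view the tube hangs vertically (crop axis x≈210 from rows 160 to 255), and its foot at row 258 is over the dish's middle. I'll lower it until it touches.

```bash
python3 - <<'E'
from h import *
movel([475.5,240,101],feed=50)
print(movel([475.5,240,90],feed=8,stop_force=3)); st("touch")
E
```

```text
True
touch 36.3 [475.6 240.   95.8] [  8.  36. -54. 113.  37.  51. -21.] [-0.3 -0.3  5.1] 25.6 20.0
```

```bash
python3 - <<'E'
from h import *
gripper_to(0.33,5); dwell(.3); st("loose")
gripper_to(0.6)
movel([475.5,240,150],feed=50); movel([475.5,240,260],feed=120)
reach([420,-120,380],[180,0,135]); dwell(.5); st("away")
A=cv2.resize(grab_frame("side")[215:315,210:310],(400,400),interpolation=cv2.INTER_CUBIC)
B=cv2.resize(grab_frame("top")[180:280,70:170],(400,400),interpolation=cv2.INTER_CUBIC)
cv2.imwrite("pics/end.png",np.hstack([A,B])[:,:,::-1])
E
```

```text
loose 36.9 [475.1 239.5  95.2] [  8.  36. -54. 113.  37.  51. -21.] [-0.2  0.4  0.4] 28.8 0.0
away 41.7 [ 420.  -119.9  379.9] [ 19.  -2. -10. 107.  -0.  74.  53.] [-0.4  0.4  0.3] 52.8 0.0
```

View pics/end.png

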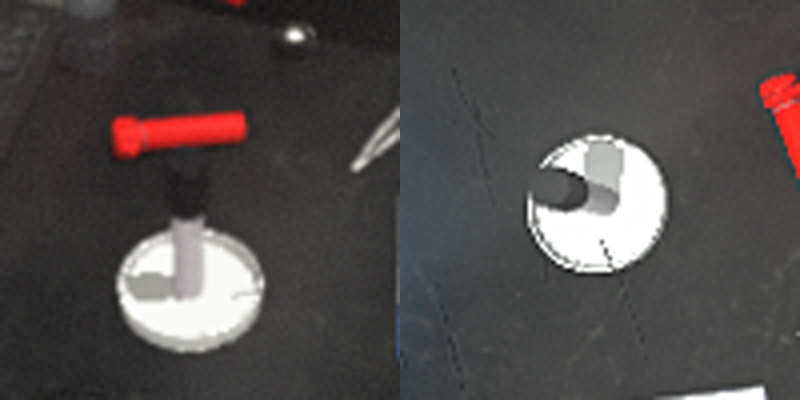

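The tube stands upright near the dish's centre: its foot is at (600,200) and the dish's centre at (597,203) in the top panel. The robot is clear, so I'm handing in.

```bash
python3 -c "
from sw2 import *
disp('end'); print(finish_job())"
```

```text
[-5.   2.1] 0.96   [5.4 1. ] 0.89  centre [0.2 1.6]
the job is handed in; nothing more can be done
None
```

I handed the job in at about 42 s. In the last pictures the tall-capped tube stands upright near the dish's centre, and the stand is level with its centre about 2 mm from its start but turned about 5° by the twisting; the short tubes got no separate final check, and no verdict came back.

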